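# Take the lift-off lid off the paint chest and stand it in the rack

### The job

Open up the wooden paint chest: swing its lid up to vertical on its hinge, then lift it straight up off the hinge saddles. Stand the lid upright, handle up, in the empty slot of the plywood rack, roughly centred along the slot and lowered to the bottom of it before you let go, and leave the panel in the other slot where it is.

Things in the scene. Friction and masses are not known exactly. Their poses are not given: they have to be found in the camera images.
- chest: Wooden box 110 (x) x 170 x 55 mm, fixed; origin: centre of underside, x to the hinge side, away from the robot. Hinge axis along y at x 69, z 59 mm: pins lie in open-topped saddles (11 mm slots, cheeks 8 mm above axis, |y| 62-76). A keeper lip blocks lifting until the lid is raised over 55 deg. A stop lets it lean about 17 deg past vertical and stay; before vertical it falls shut.
- lid: Loose wooden lid, 8 mm thick, 0.2-0.35 kg. Origin on its pin axis, mid-width; closed, axes as the chest's. Board x -124 to -18 mm, 170 wide; tail 120 wide to x +16; pins to y +-75. Handle: steel bar, diameter 16, 36 mm long along y, centre x -152 (z 59 over worktop), 28 mm off the front edge. Pinched at its two ends the lid pivots in the fingers, so the tool can point down throughout.
- rack: Plywood rack 130 (x) x 110 x 74 mm, fixed; origin: centre of underside, x away from the robot. Slots along y: near one (x -30 mm) holds the panel, far one (x +30) is empty, for the lid, tail down. Slot floor z 10 mm; far slot 20 mm wide up to z 60, flared to 36 at z 74. Lid standing on the floor: its origin at z 26, handle centre at z 178 mm.
- panel: Small picture panel 85 x 105 x 14 mm, loose, standing in the rack's near slot, 105 mm side along the slot, top 95 mm above the worktop. Origin: centre of its back face; z level, out of the picture face, to the robot. Leave alone.
Mind the look-alikes: they are no part of the job. Leave any yellow look-alike of the rack alone.

How it is judged:
By the outcome, as a careful person would: the job done as asked, in the order asked, and still so for the second after the job is handed in, with the robot touching nothing.
It also fails if it takes over 51 s, if anything falls off the work surface, if the arm or the gripper's body presses on something with over 40 N, if the wrist force passes 120 N, or if a joint passes its speed limit or range.

### The arm

A 6-joint arm with a two-finger parallel gripper is mounted at the origin on a cart in front of the work surface, level with it; the furniture and walls round the work are solid. World frame = base frame: x ahead of the robot, y to its left, z up, the work surface at z = 0. Lengths are in mm, angles in rad, forces in N, time in s.
With the tool pointing down it reaches from about 275 to 825 mm from the base axis. Payload 5.2 kg.
Tool frame: the origin (TCP) lies at the very end of the fingers, on their centre line; the grasp point (between the pads) lies 19 mm behind it; z points along the fingers, y is the line along which they close (so a half turn about z gives the same grasp; the last joint's range is limited). The gripper opens to 93 mm and grips with 3 to 60 N. Pads are 15 mm wide; open, the fingers measure 128 mm over their backs; the gripper's body (75 mm by 188 mm) begins 65 mm behind the grasp point.
Start: joints at [-1.441, 0.259, 1.535, -0, 1.348, -0.203], TCP at [179.701, -519.82, 218.653] pointing down, gripper open.
Joint ranges: [-3.14, 3.14], [-0.91, 2.08], [0.19, 2.58], [-1.22, 4.36], [0.22, 2.71], [-3.12, 3.12]. Speed limits (rad/s): [2.57, 2.57, 3.14, 3.14, 3.14, 3.14].

### API

Orientations are given as [roll, pitch, yaw] about the fixed x, y, z axes, in that order (R = Rz(yaw) Ry(pitch) Rx(roll)).
In Python, from bench import robot gives the robot as it stands. The module is installed in compiled form; this text tells all that it offers. Calls block until the motion is done:
- robot.move_ptp(position, orientation): joint-space move of the TCP to a pose.
- robot.move_linear(position, ori=None, speed=150, f_stop=None): straight line of the TCP; ori=None keeps the orientation; speed is the mean speed in mm/s. With f_stop (N) it stops when the force on the tool has changed by that much, and returns True; else False.
- robot.move_j(angles): joint-space move.
- robot.move_gripper(opening): opening from 0.0 (shut) to 1.0 (fully open); the grip force is fixed at half the most; returns when the fingers have stopped.
- robot.sleep(seconds).
- robot.inverse_kinematics(position, orientation): joint angles nearest the present ones, or None.
- robot.get_image(name): name is "scene" or "top"; returns a dict with "img" (384x512x3 uint8, blue, green, red), "fovy" (degrees; the focal length in pixels is half the picture's height over the tangent of half this angle, whatever the lens; pixels are square), "cx", "cy" (the principal point, pixels), "eye" and "orientation" of the camera in the world. Camera axes: x right, y down, z forward; pixel columns grow to the right and rows downward; lengths in mm; the calibration is good to about 2 mm. A picture is of the moment at which its call begins. There is no depth.
A pose or a line that the arm cannot do raises robot.MotionError and nothing moves.
- robot.hand_in(): hands the job in; it is judged then, once.
Readings, each from a call of its own:
- robot.current_t(): time.
- robot.current_qpos(): joint angles.
- robot.current_joint_vel(): joint speeds.
- robot.current_joint_efforts(): joint torques, N m.
- robot.current_tcp_pos(): TCP position.
- robot.current_eef_rot(): TCP orientation.
- robot.current_contact_force(): force on the tool from outside, world axes, zero at the start.
- robot.current_ft_torque(): the same for the moment, N m.
- robot.current_gripper_width(): opening from 0.0 (shut) to 1.0 (fully open).
- robot.current_finger_force(): force on a finger pad.
Only numpy, scipy, OpenCV 4.12 (cv2) and the standard library are available. Lean on these libraries where they do the work, as an engineer would, in place of code of your own. Each camera call takes 0.05 s, during which the arm holds its last target. There are 200 camera calls.

## Working session

There is one attempt and no reset: what is moved stays moved. The work goes in short steps, each a Python script; the robot and the scene stay as the last script left them, time stands still between calls to the robot, and variables do not carry over. Pictures are saved under pics/ and viewed, at most 12 in all, crops included, and the job is handed in when it is done.

```bash
mkdir -p pics; python3 - <<'E'
from bench import robot
import cv2,pickle
for n in("scene","top"):
    d=robot.get_image(n); cv2.imwrite(f"pics/{n}0.png",d["img"]); pickle.dump(d,open(n+"0.pkl","wb"))
    print(n,{k:v for k,v in d.items() if k!="img"})
print(robot.current_eef_rot(),robot.current_t())
E
```

```text
scene {'fovy': 46.274013782719216, 'cx': 261.9713558641594, 'cy': 190.87897956520067, 'eye': array([-198.8245295 ,  524.8704407 ,  644.03345919]), 'orientation': array([-2.15161966,  0.0066371 , -2.18147663])}
top {'fovy': 56.74291559159949, 'cx': 252.8050228002628, 'cy': 189.13021819208353, 'eye': array([384.55511723,  -8.77338144, 953.79686603]), 'orientation': array([-2.99042099,  0.02746144, -1.56068649])}
[-3.13993976e+00 -3.53057912e-04  3.32787772e-01] 0.1
```

View pics/scene0.png

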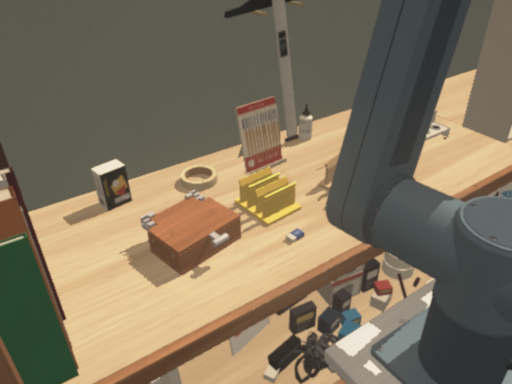

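View pics/top0.png

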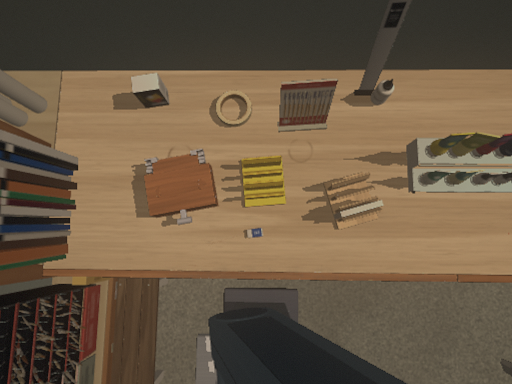

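The scene shows the chest around (193,228), the yellow decoy rack around (267,195) and the plywood rack hidden behind the arm. In the top view the chest is around (180,185), its handle around (184,217), and the plywood rack around (355,200). I'll enlarge both.

```bash
python3 - <<'E'
import cv2
im=cv2.imread("pics/top0.png")
a=im[140:240,130:230]; b=im[155:240,310:395]
cv2.imwrite("pics/chest.png",cv2.resize(a,(600,600),interpolation=cv2.INTER_CUBIC))
cv2.imwrite("pics/rack.png",cv2.resize(b,(595,595),interpolation=cv2.INTER_CUBIC))
E
```

```text
(no output)
```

View pics/chest.png

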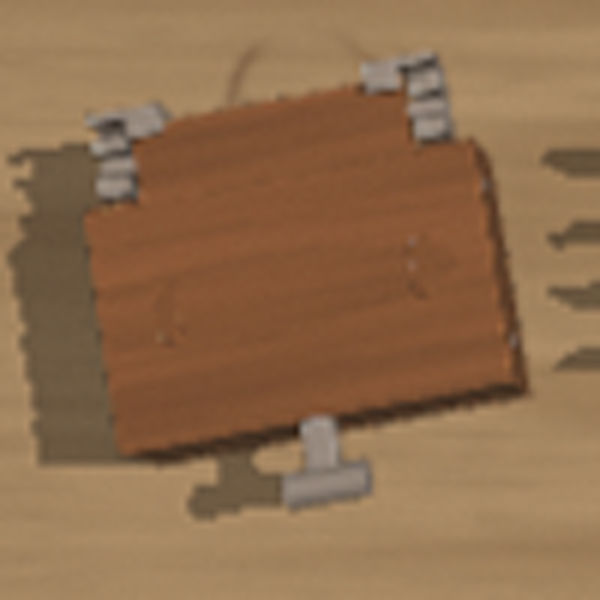

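View pics/rack.png

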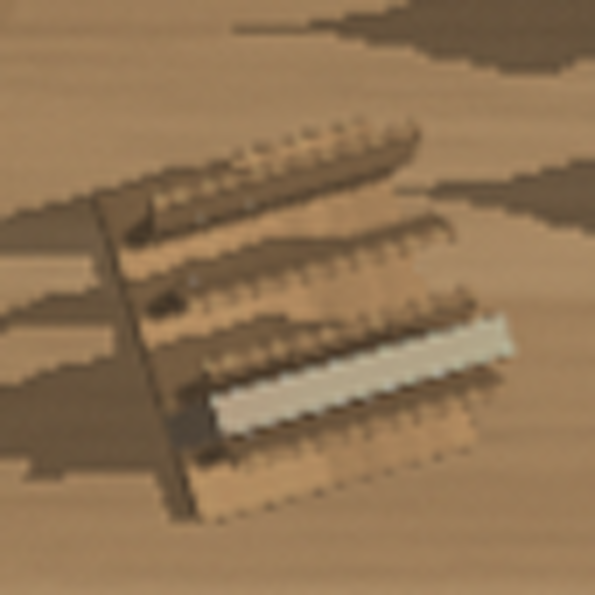

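Chest crop (6x, offset 130,140): board top corners at about (120,450), (522,388), (476,142) and (90,210), handle centre at (327,485). Rack crop (7x, offset 310,155): base-top corners at about (200,522), (477,445) and (110,197), panel top corners at (213,400), (505,315), (515,350) and (228,435). Next I'll fit the poses and overlay models.

```bash
cat >h.py <<'E'
import numpy as np,cv2,pickle
from scipy.spatial.transform import Rotation as R
from scipy.optimize import least_squares
def proj(d,P):
    f=d["img"].shape[0]/2/np.tan(np.radians(d["fovy"]/2))
    q=(np.atleast_2d(P)-d["eye"])@R.from_euler("xyz",d["orientation"]).as_matrix()
    return np.c_[d["cx"]+f*q[:,0]/q[:,2],d["cy"]+f*q[:,1]/q[:,2]]
def world(p,L):
    L=np.atleast_2d(L).astype(float);c,s=np.cos(p[2]),np.sin(p[2])
    return np.c_[p[0]+c*L[:,0]-s*L[:,1],p[1]+s*L[:,0]+c*L[:,1],L[:,2]]
def fit(d,L,uv,p0):
    r=least_squares(lambda p:(proj(d,world(p,L))-uv).ravel(),p0,x_scale=[100,100,1],loss="soft_l1")
    return r.x,r.fun.reshape(-1,2)
def uncrop(c,k,o): return (np.array(c,float)+.5)/k-.5+np.array(o)
def overlay(d,segs,k,o,wh,fn):
    im=d["img"][o[1]:o[1]+wh[1],o[0]:o[0]+wh[0]]
    im=cv2.resize(im,None,fx=k,fy=k,interpolation=cv2.INTER_CUBIC)
    for S,col in segs:
        a=((proj(d,S)-np.array(o)+.5)*k-.5).round().astype(int)
        cv2.polylines(im,[a.reshape(-1,1,2)],False,col,1)
    cv2.imwrite(fn,im)
E
python3 - <<'E'
from h import *
d=pickle.load(open("top0.pkl","rb"))
L=[(-55,85,63),(-55,-85,63),(51,-85,63),(51,85,63),(-83,0,59)]
uv=uncrop([(120,450),(522,388),(476,142),(90,210),(327,485)],6,(130,140))
p,e=fit(d,L,uv,[350,230,.15]);print("chest",p,e.round(1).tolist())
L=[(-65,55,10),(-65,-55,10),(65,55,10)]
uv=uncrop([(200,522),(477,445),(110,197)],7,(310,155))
r,e=fit(d,L,uv,[350,-120,.2]);print("rack",r,e.round(1).tolist())
L=[(7,52.5,95),(7,-52.5,95),(-7,-52.5,95),(-7,52.5,95)]
q,e=fit(d,L,uncrop([(213,400),(505,315),(515,350),(228,435)],7,(310,155)),[330,-120,.2]);print("panel",q,e.round(1).tolist())
c,s=np.cos(r[2]),np.sin(r[2]);dx=q[:2]-r[:2];print("panel in rack",c*dx[0]+s*dx[1],-s*dx[0]+c*dx[1])
segs=[]
for x,z in[(-65,10),(65,10),(12,74),(48,74)]: segs.append((world(r,[(x,55,z),(x,-55,z)]),(0,0,255) if z<20 else (255,0,0)))
for y in(55,): segs.append((world(r,[(-65,y,10),(65,y,10)]),(0,0,255)))
segs.append((world(r,[(12,55,74),(20,55,60),(20,55,10),(40,55,10),(40,55,60),(48,55,74)]),(255,255,0)))
overlay(d,segs,7,(310,155),(85,85),"pics/rackov.png")
E
```

```text
chest [5.21315410e+02 2.03696196e+02 1.75414471e-01] [[-0.1, 0.4], [-0.9, -0.4], [0.7, 0.1], [-0.1, -0.2], [0.3, 0.0]]
rack [ 5.00086506e+02 -2.42755211e+02  2.63263674e-01] [[0.0, 0.1], [0.9, 0.5], [-1.0, -0.7]]
panel [ 4.70526750e+02 -2.46425923e+02  2.93302891e-01] [[-0.0, -0.2], [-0.1, -0.3], [0.4, 0.2], [-0.3, 0.4]]
panel in rack -29.496538970665124 4.148188531205227
```

View pics/rackov.png

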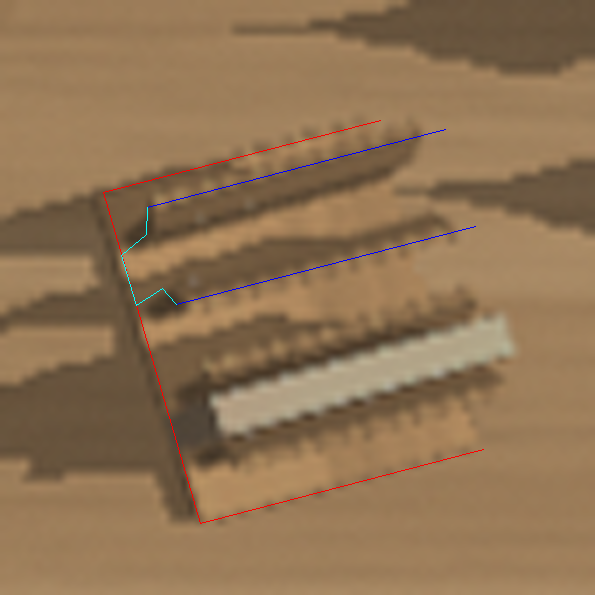

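The overlay fits to within about 1 px. I'll move above the handle and take both views, now with the rack unobstructed.

```bash
python3 - <<'E'
from h import *
from bench import robot
p=np.array([521.3,203.7,.175])
h=world(p,[(-83,0,220)])[0]
robot.move_ptp(h,[np.pi,0,p[2]])
for n in("scene","top"):
    d=robot.get_image(n); pickle.dump(d,open(n+"1.pkl","wb"))
d=pickle.load(open("scene1.pkl","rb"))
uv=proj(d,world([500,-243,.28],[(0,0,30)]))[0].round().astype(int);print(uv)
o=uv-40
overlay(d,[],7,o,(80,80),"pics/sc1.png");print(o,robot.current_t(),robot.current_tcp_pos())
E
```

```text
[350 174]
[310 134] 2.8667 [439.91097444 188.662716   219.94469738]
```

View pics/sc1.png

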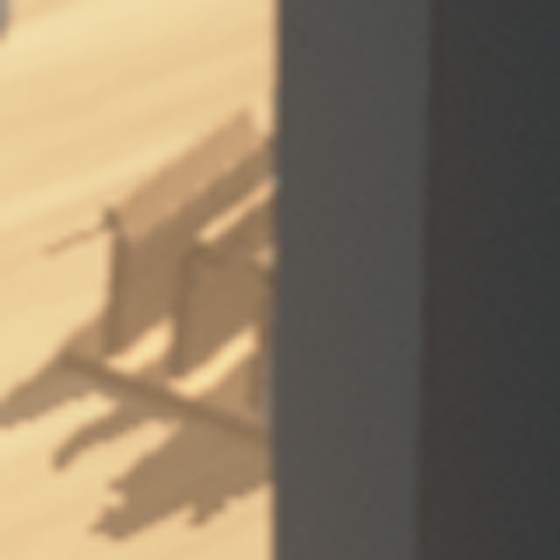

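Far wall's end meets the slot floor at crop (108,355), middle wall's end at (175,375), and the base far-left corner is about (68,355). I'll fit with both views.

```bash
python3 - <<'E'
from h import *
s=pickle.load(open("scene1.pkl","rb"));t=pickle.load(open("top0.pkl","rb"))
Ls=[(40,55,10),(20,55,10),(65,55,10),(48,55,74)]
us=uncrop([(106,355),(172,375),(68,353),(108,213)],7,(310,134))
Lt=[(-65,55,10),(-65,-55,10),(65,55,10)]
ut=uncrop([(200,522),(477,445),(110,197)],7,(310,155))
f=lambda p:np.r_[(proj(s,world(p,Ls))-us).ravel(),(proj(t,world(p,Lt))-ut).ravel()]
r=least_squares(f,[500,-243,.28],x_scale=[100,100,1],loss="soft_l1");print(r.x,r.fun.reshape(-1,2).round(1).tolist())
segs=lambda p:[(world(p,[(65,55,10),(-65,55,10),(-65,-55,10)]),(0,0,255))]+[(world(p,[(12,y,74),(20,y,60),(20,y,10),(40,y,10),(40,y,60),(48,y,74)]),(255,255,0)) for y in(55,-55)]+[(world(p,[(x,55,74),(x,-55,74)]),(255,0,0)) for x in(12,48)]
overlay(s,segs(r.x),7,(310,134),(80,80),"pics/a.png");overlay(t,segs(r.x),7,(310,155),(80,80),"pics/b.png")
g=cv2.resize(np.hstack([cv2.imread("pics/a.png")[:,:280],cv2.imread("pics/b.png")[:,:500]]),(780,560));cv2.imwrite("pics/ov2.png",g)
E
```

```text
[ 4.98696027e+02 -2.42790113e+02  2.74620614e-01] [[1.1, 0.3], [-1.8, 0.0], [-1.5, -2.6], [-0.1, -1.6], [0.4, 0.8], [1.1, 0.7], [-1.2, 0.1]]
```

View pics/ov2.png

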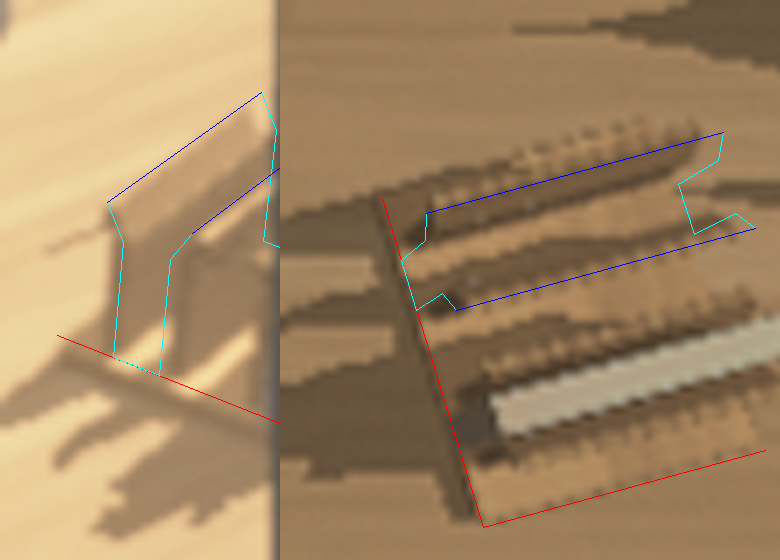

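The slot position agrees to about 2 mm in both views, well inside the flare's tolerance, so I'll use rack ≈ (500,-240, 0.282). Next: grasp and swing the lid.

```bash
cat >>h.py <<'E'
CH=np.array([521.3,203.7,.175]); RK=np.array([500,-240,.282])
E
python3 - <<'E'
from h import *
from bench import robot
st=lambda m:print(m,robot.current_tcp_pos().round(1),"F",robot.current_contact_force().round(1),"w",round(robot.current_gripper_width(),3),"t",round(robot.current_t(),1))
g=lambda th:world(CH,[(69-152*np.cos(th),0,59+152*np.sin(th)-19)])[0]
robot.move_linear(g(0)+[0,0,45],speed=200)
print(robot.move_linear(g(0),speed=80,f_stop=15)); st("down")
robot.move_gripper(0.2); st("grip")
for a in range(10,41,10):
    robot.move_linear(g(np.radians(a)),speed=100); st(a)
d=robot.get_image("scene"); pickle.dump(d,open("scene2.pkl","wb"))
u=proj(d,g(.5))[0].astype(int);overlay(d,[],5,u-[60,50],(120,110),"pics/s2.png")
E
```

```text
False
down [439.9 189.3  40.3] F [ 0.2  0.4 -0.6] w 0.998 t 4.4
grip [439.6 189.2  40. ] F [-0.2 -0.5 -0.3] w 0.383 t 5.3
10 [441.7 189.7  66.3] F [-0.3  0.3 -2.5] w 0.382 t 5.8
20 [448.2 190.8  91.5] F [-1.1  0.7 -1.6] w 0.387 t 6.2
30 [459.3 192.6 115.8] F [-2.8 -0.  -0.3] w 0.384 t 6.6
40 [475.2 195.7 137.6] F [ 0.7  0.8 -2. ] w 0.383 t 7.0
```

View pics/s2.png

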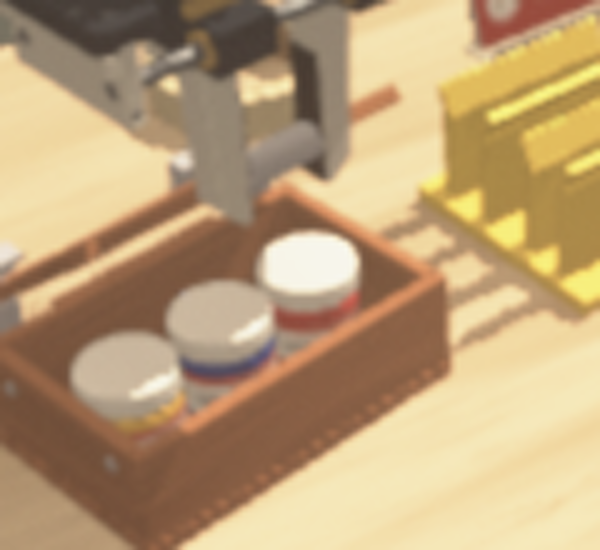

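The bar is held between the fingers at about (285,160), the chest is open and the lid looks edge-on. Forces are low. Next: continue to vertical and lift.

```bash
python3 - <<'E'
from h import *
from bench import robot
st=lambda m:print(m,robot.current_tcp_pos().round(1),"F",robot.current_contact_force().round(1),"w",round(robot.current_gripper_width(),3),"t",round(robot.current_t(),1))
g=lambda th:world(CH,[(69-152*np.cos(th),0,59+152*np.sin(th)-19)])[0]
for a in range(50,91,10):
    robot.move_linear(g(np.radians(a)),speed=90); st(a)
v=g(np.pi/2)
print(robot.move_linear(v+[0,0,35],speed=50,f_stop=15)); st("lift")
if robot.current_tcp_pos()[2]>v[2]+30:
    robot.move_linear(v+[0,0,110],speed=120); st("up"); robot.sleep(.3)
for n in("scene","top"):
    d=robot.get_image(n); pickle.dump(d,open(n+"3.pkl","wb"))
    u=proj(d,robot.current_tcp_pos()-[0,0,70])[0].astype(int);u=np.clip(u,[60,60],[450,320])
    overlay(d,[],5,u-[60,55],(78,110),f"pics/{n}3.png")
cv2.imwrite("pics/p3.png",np.hstack([cv2.imread("pics/scene3.png"),cv2.imread("pics/top3.png")]))
E
```

```text
50 [493.2 198.9 156.1] F [-0.7  0.3 -2.7] w 0.384 t 7.5
60 [514.3 202.5 171.2] F [-0.3 -0.  -2.8] w 0.385 t 7.9
70 [537.7 206.6 182.4] F [-0.3 -0.3 -2. ] w 0.381 t 8.4
80 [562.8 211.  189.3] F [-0.6 -0.4 -1.5] w 0.381 t 8.8
90 [588.8 215.6 191.6] F [-1.  -1.  -2.5] w 0.382 t 9.3
False
lift [589.  215.7 226.7] F [ 0.3 -0.3 -1.9] w 0.388 t 10.1
up [588.8 215.6 301.1] F [-0.4 -0.9 -2.5] w 0.383 t 10.9
```

View pics/p3.png

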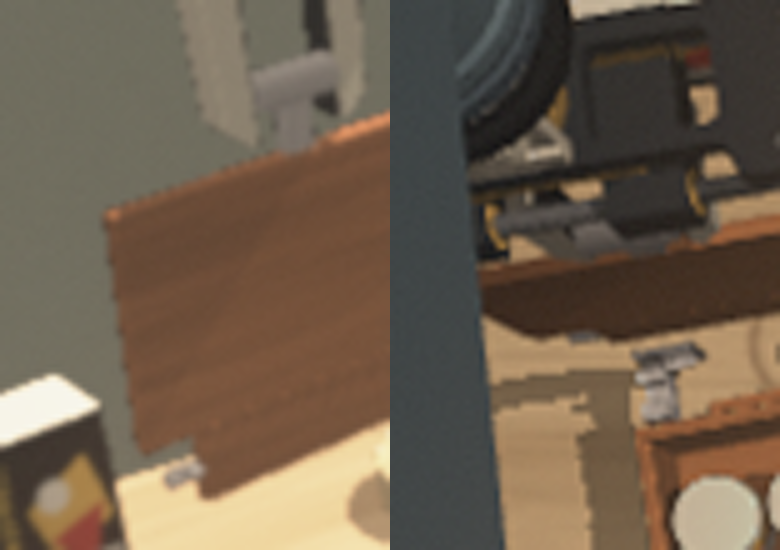

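The lid is off the saddles and hangs upright from the bar. Next: carry it in front of the brush display to above the slot and check alignment.

```bash
python3 - <<'E'
from h import *
from bench import robot
st=lambda m:print(m,robot.current_tcp_pos().round(1),robot.current_eef_rot().round(3),"F",robot.current_contact_force().round(1),"w",round(robot.current_gripper_width(),3),"t",round(robot.current_t(),1))
s=world(RK,[(30,0,0)])[0]
robot.move_linear([500,60,301],[np.pi,0,.23],speed=180)
robot.move_linear(s+[0,0,301],[np.pi,0,RK[2]],speed=180)
robot.sleep(.5)
robot.move_linear(s+[0,0,235],speed=120); robot.sleep(.5); st("above")
for n in("scene","top"):
    d=robot.get_image(n); pickle.dump(d,open(n+"4.pkl","wb"))
    u=proj(d,s+[0,0,80])[0].astype(int)
    overlay(d,[],5,u-[39,55],(78,110),f"pics/{n}4.png")
cv2.imwrite("pics/p4.png",np.hstack([cv2.imread("pics/scene4.png"),cv2.imread("pics/top4.png")]))
E
```

```text
above [ 528.8 -231.7  235.2] [ 3.141 -0.     0.282] F [ 0.2 -0.1 -2. ] w 0.381 t 15.9
```

View pics/p4.png

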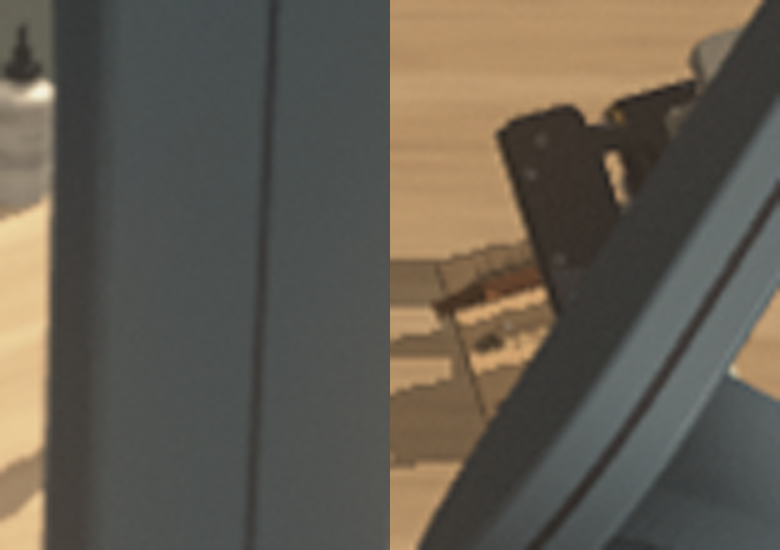

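The arm hides the scene view. In the top view the lid edge, at about (440,300)-(545,265), lies over the far slot and parallel to the rack. Next: lower under force guard.

```bash
python3 - <<'E'
from h import *
from bench import robot
st=lambda m:print(m,robot.current_tcp_pos().round(1),"F",robot.current_contact_force().round(1),"M",robot.current_ft_torque().round(2),"w",round(robot.current_gripper_width(),3),"t",round(robot.current_t(),1))
s=world(RK,[(30,0,0)])[0]
for z in(205,185,170,155):
    r=robot.move_linear(s+[0,0,z],speed=40,f_stop=6); st((z,r))
    if r: break
E
```

```text
(205, False) [ 528.9 -231.7  205.2] F [-0.2  0.1 -1.9] M [0.01 0.06 0.01] w 0.382 t 16.9
(185, False) [ 528.8 -231.7  184.9] F [ 0.6  0.2 -1.8] M [ 0.01 -0.02  0.  ] w 0.384 t 17.6
(170, False) [ 528.7 -231.6  169.7] F [-0.5  0.3 -1.7] M [-0.   -0.01 -0.01] w 0.379 t 18.1
(155, True) [ 528.9 -231.3  157.6] F [-0.5  1.9  3.1] M [ 0.13  0.11 -0.01] w 0.382 t 18.4
```

It stopped at TCP z 157.6 against an expected 159, so the lid is on the slot floor. Next: release, retreat and check.

```bash
python3 - <<'E'
from h import *
from bench import robot
s=world(RK,[(30,0,0)])[0]
robot.move_gripper(0.85); robot.sleep(.2)
robot.move_linear(s+[0,0,235],speed=100); print(robot.current_contact_force().round(1))
robot.move_linear(s+[0,0,300],speed=150)
robot.move_ptp([440,189,300],[np.pi,0,.175]);robot.sleep(.3)
for n in("scene","top"):
    d=robot.get_image(n); pickle.dump(d,open(n+"5.pkl","wb"))
    u=proj(d,s+[0,0,90])[0].astype(int); print(n,u)
    overlay(d,[(world(RK,[(30,0,178),(30,0,10)]),(0,0,255))],5,u-[39,55],(78,110),f"pics/{n}5.png")
cv2.imwrite("pics/p5.png",np.hstack([cv2.imread("pics/scene5.png"),cv2.imread("pics/top5.png")]))
print(robot.current_t())
E
```

```text
[ 0.5  0.9 -0.3]
scene [341 151]
top [354 184]
23.0
```

View pics/p5.png

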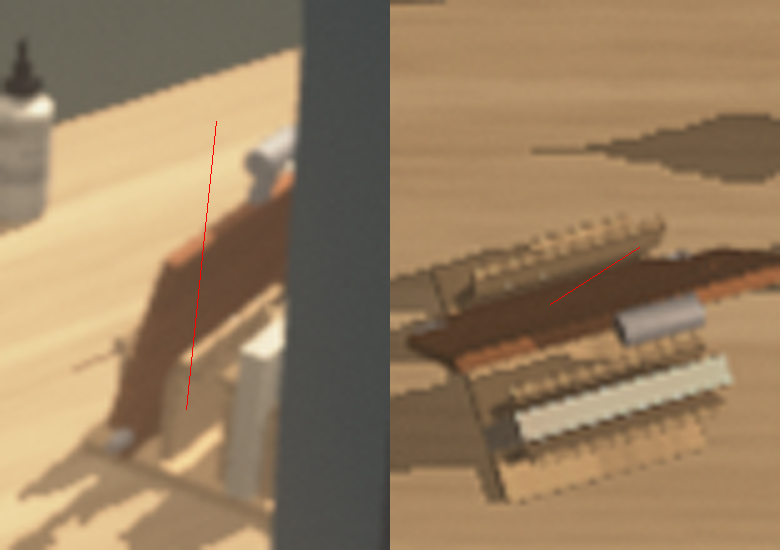

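The lid stands in the far slot, handle up at (660,318), centred along it and resting back on the slot wall within the slot's play. The panel at (625,395) has not moved. Next: hand in.

```bash
python3 -c "
from bench import robot
print(robot.hand_in())"
```

```text
the job is handed in; nothing more can be done
None
```

The job is handed in at about 23 s: the lid was swung to vertical, lifted off the saddles and stands handle up on the floor of the far slot, roughly centred, though on release it leaned roughly 11° towards the robot against the slot wall; the panel was left untouched.

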